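Clear the doming block and put the jar away in the drawer

TASK

The wooden doming block is standing in the way of the drawer's handle: lift it away first and stand it upright in the middle of whichever cork pad is free. Then pull the drawer out most of the way (at least 10 cm), and gently stand the glass jar upright on the drawer's floor, without dropping it in, leaving the drawer open. Keep the jar upright, and leave the punch pot and the bur stand where they are.

Things in the scene. Friction and masses are not known exactly. Their poses are not given: they have to be found in the camera images.
- unit: low pale-wood drawer unit fixed to the bench, 220 deep (x) x 190 wide (y) x 85 mm high, one drawer; origin at the centre of its underside; its own -x axis points out of the drawer front, the way the drawer pulls. The body behind the drawer front begins 95 mm from the origin along -x (that is where the roof over the drawer ends)
- unit_drawer0 (a joint): how far the drawer is pulled out, m; 0 shut, stop at 0.149
- unit_drawer0_handle (a point): middle of the drawer's steel bar handle: round bar 11 mm thick, 106 mm long, level along the unit's y, 47 mm above the bench, its axis 35 mm out from the drawer's front face (two thin stays join it to the face, 40 mm either side of the middle: grip between them); open the fingers only about 30 mm to go down over it
- drawer_floor (a point): centre of the drawer's floor, on its upper face, 22 mm above the bench; moves with the drawer, axes as the unit's. Inside, the drawer is 175 (x) x 148 mm (y); its side walls stand 41 mm above the floor, its front panel 51 mm. When shut, the point is 1.5 mm from the unit's origin along -x
- block: dark hardwood doming block with round hollows in its top, 46 (x) x 62 (y) x 45 mm high, about 0.15 kg; origin at the centre of its underside, z up. It starts a few mm in front of the drawer handle, so there is room for fingers only at its two ends (across the 62 mm)
- pad_a: a flat square cork pad, 120 x 120 x 4 mm, fixed to the bench; origin at the centre of its underside. There are two alike, one on each side; one has the punch pot standing on it, the other is free
- pad_b: a flat square cork pad, 120 x 120 x 4 mm, fixed to the bench; origin at the centre of its underside. There are two alike, one on each side; one has the punch pot standing on it, the other is free
- jar: small closed round glass jar with a metal cap, 42 mm across, 60 mm high, about 0.09 kg, standing on the bench beside the unit; origin at the centre of its underside, z up
- punch_pot: round pale-wood pot, 56 mm across and 45 mm high, with six steel punches standing in it up to 92 mm; stands on one of the pads; origin at the centre of its underside. Leave alone
- bur_stand: small rectangular pale-wood stand, 60 x 40 x 22 mm, with eight thin burs up to 46 mm; origin at the centre of its underside. Leave alone
There are look-alikes about, which are no part of the job. What is shaped like the block but green is not meant.

How it is judged:
On the way, in this order (a step that is already met when the one before it is completed fails the run):
1. the doming block stands in the middle of a free pad, let go, the drawer still shut (((horizontal distance between block and pad_a below 0.025 m and z of block in the frame of pad_a between 0.001 and 0.008 m) or (horizontal distance between block and pad_b below 0.025 m and z of block in the frame of pad_b between 0.001 and 0.008 m)) and angle between block's own z axis and vertical below 0.1 rad and contact force between the fingers and block below 0.5 N and value of joint unit_drawer0 below 0.02 m), for 0.2 s.
2. the drawer is pulled out at least 100 mm (value of joint unit_drawer0 above 0.1 m), for 0.2 s.
At the end, for the whole second after the job is handed in: The doming block stands upright on a cork pad, its middle within 25 mm of the pad's middle; the drawer is out by at least 100 mm; the jar stands upright (within 6 degrees) and still on the drawer's floor; both are let go (((horizontal distance between block and pad_a below 0.025 m and z of block in the frame of pad_a between 0.001 and 0.008 m) or (horizontal distance between block and pad_b below 0.025 m and z of block in the frame of pad_b between 0.001 and 0.008 m)) and angle between each of block, jar's own z axis and vertical below 0.1 rad and contact force between the fingers and block below 0.5 N and value of joint unit_drawer0 above 0.1 m and x of jar in the frame of drawer_floor between -0.08 and 0.08 m and y of jar in the frame of drawer_floor between -0.07 and 0.07 m and z of jar in the frame of drawer_floor between -0.004 and 0.005 m and linear speed of jar below 0.02 m/s and contact force between the fingers and jar below 0.5 N); the robot touches nothing.
It fails at once if the punch pot is pushed more than 30 mm or knocked over (distance of punch_pot from where it was at the start of the episode above 0.03 m or angle between punch_pot's own z axis and vertical above 0.4 rad).
It fails at once if the bur stand is pushed more than 30 mm or knocked over (distance of bur_stand from where it was at the start of the episode above 0.03 m or angle between bur_stand's own z axis and vertical above 0.4 rad).
It fails at once if the jar is tipped more than 45 degrees (angle between jar's own z axis and vertical above 0.785 rad).
It fails at once if the jar is knocked hard (over 80 N) against the drawer unit (contact force between jar and unit above 80 N).
It fails at once if the jar is dropped (from more than about 13 mm) (contact force between the fingers and jar below 0.5 N and linear speed of jar above 0.5 m/s).
It also fails if it takes over 64 s, if anything falls off the work surface, if the arm or the gripper's body presses on something with over 40 N, if the wrist force passes 120 N, or if a joint passes its speed limit or range.

ROBOT

A 6-joint arm with a two-finger parallel gripper is mounted at the origin on the work surface. World frame = base frame: x ahead of the robot, y to its left, z up, the work surface at z = 0. Lengths are in m, angles in rad, forces in N, time in s.
With the tool pointing down it reaches from about 0.35 to 0.725 m from the base axis. Payload 4.3 kg.
Tool frame: the origin (TCP) lies midway between the tips of the shut fingers; the grasp point (between the pads) lies 19 mm behind it; z points along the fingers, y is the line along which they close (so a half turn about z gives the same grasp; the last joint's range is limited). The gripper opens to 85 mm and grips with 20 to 120 N. Pads are 22 mm wide; open, the fingers measure 114 mm over their backs; the gripper's body (76 mm by 85 mm) begins 54 mm behind the grasp point. The pads swing forward as they close: fully open they stand 13 mm farther back than shut.
Start: joints at [-1.299, 0.377, 0.081, 1.274, 0, 1.46], TCP at [0.214, -0.534, 0.198] pointing down, gripper open.
Joint ranges: [-2.72, 2.72], [-0.84, 1.66], [-1.02, 1.22], [-1.77, 2.12], [-1.37, 1.28], [-3.14, 3.14]. Speed limits (rad/s): [2.57, 2.57, 3.14, 3.14, 3.14, 3.14].

INTERFACE

Orientations are given as a 3x3 rotation matrix whose columns are the frame's x, y, z axes.
In Python, from plant import arm, vision gives the robot as it stands. Calls block until the motion is done:
- arm.move_pose(position, orientation): joint-space move of the TCP to a pose.
- arm.movel(position, rot=None, v=0.15): straight line of the TCP; rot=None keeps the orientation; v is the mean speed in m/s.
- arm.set_joints(angles): joint-space move.
- arm.gripper_to(opening, effort=None): finger opening in m; effort is the grip in N (None keeps the last); returns when the fingers have stopped.
- arm.pause(seconds).
- arm.inverse_kinematics(position, orientation): joint angles nearest the present ones, or None.
- vision.grab_frame(name): name is "scene" or "side" or "wrist"; returns (picture, depth): 480x640x3 uint8, red, green, blue; 480x640 float32, m along the optical axis (not along the pixel's ray), 0 where there is no reading.
- vision.camera_model(name): a dict with "K" (3x3 intrinsics, pixels), "R" (3x3) and "t" (3): a world point X has camera coordinates R X + t; the wrist camera has in their place "mount" (4x4, takes a point from camera to tool coordinates, whose origin is the TCP and whose axes are the flange's). Camera axes: x right, y down, z forward; pixel columns grow to the right and rows downward; lengths in m; the calibration is good to about 2 mm. A picture is of the moment at which its call begins: read the wrist's pose just before it. camera_model takes no time and is no camera call.
A pose or a line that the arm cannot do raises arm.PlanningError and nothing moves.
- arm.finish_job(): hands the job in; it is judged then, once.
Readings, each from a call of its own:
- arm.current_clock(): time.
- arm.current_joint_pos(): joint angles.
- arm.current_joint_velocities(): joint speeds.
- arm.current_effort(): joint torques, N m.
- arm.current_eef_pos(): TCP position.
- arm.current_eef_rot(): TCP orientation.
- arm.current_wrist_force(): force on the tool from outside, world axes, zero at the start.
- arm.current_wrist_torque(): the same for the moment, N m.
- arm.current_gripper_width(): finger opening in m.
- arm.current_grasp_force(): force on a finger pad.
Only numpy, scipy, OpenCV 4.12 (cv2) and the standard library are available. Lean on these libraries where they do the work, as an engineer would, in place of code of your own. Each camera call takes 0.05 s, during which the arm holds its last target. There are 200 camera calls.

## Working session

There is one attempt and no reset: what is moved stays moved. The work goes in short steps, each a Python script; the robot and the scene stay as the last script left them, time stands still between calls to the robot, and variables do not carry over. Pictures are saved under pics/ and viewed, at most 10 in all, crops included, and the job is handed in when it is done.

```bash
mkdir -p pics; cat > h.py <<'E'
import numpy as np, cv2
from plant import arm, vision
def save(n,im): cv2.imwrite('pics/'+n,im[:,:,::-1])
def cloud(name):
    im,d=vision.grab_frame(name); c=vision.camera_model(name)
    v,u=np.mgrid[0:480,0:640]; K=c['K']
    P=np.stack([(u-K[0][2])/K[0][0]*d,(v-K[1][2])/K[1][1]*d,d],-1)
    W=(P-np.array(c['t']))@np.array(c['R'])
    W[d<=0]=np.nan
    return im,W
E
python3 - <<'E'
from h import *
for n in('scene','side'):
    im,W=cloud(n); save(n+'.png',im); np.savez('/tmp/'+n,im=im,W=W)
    print(n,vision.camera_model(n)['R'],vision.camera_model(n)['t'])
print(arm.current_clock())
E
```

```text
scene [[-0.2299728   0.97319414  0.0023817 ]
 [ 0.66897517  0.15986013 -0.72589046]
 [-0.70681308 -0.16534177 -0.6878062 ]] [ 0.12055737 -0.35279445  1.83307812]
side [[ 0.95385751 -0.30018775  0.00657014]
 [-0.13798936 -0.45769021 -0.87833855]
 [ 0.26667356  0.83690321 -0.47799396]] [-0.56656857  0.15105968  0.71999465]
0.1
```

View pics/scene.png

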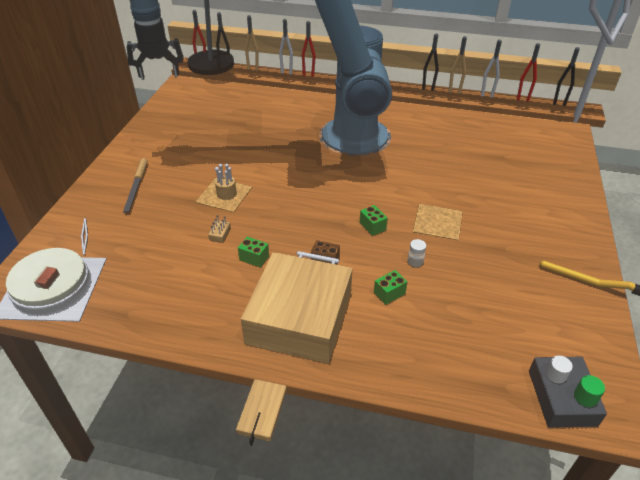

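View pics/side.png

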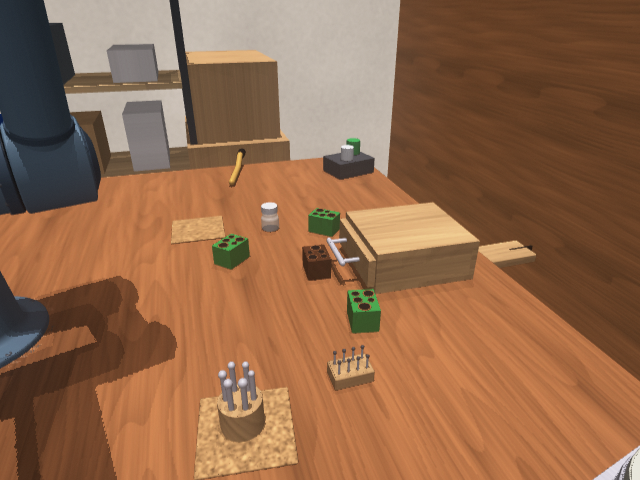

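The dark block is at scene (325,250) / side (317,261). The green blocks at scene (254,251), (373,220) and (390,287) are look-alikes. The free pad is at scene (438,221) and the jar at (417,252). The pot is on the other pad, at (226,188).

```bash
python3 - <<'E'
from h import *
S=np.load('/tmp/scene.npz');D=np.load('/tmp/side.npz')
def rect(P,n):
    P=P.astype(np.float32); r=cv2.minAreaRect(P[:,:2]*1000); print(n,len(P),np.round(r[0],1),np.round(r[1],1),round(r[2],1),'z',np.round(np.percentile(P[:,2],[5,50,95]),4))
for nm,Z,bx in(('scene',S,dict(unit=(240,250,355,355),block=(305,236,345,265),pad=(405,200,470,242),jar=(405,235,430,270),handle=(290,248,345,268),pot=(195,155,255,212),bur=(205,213,235,245))),
            ('side',D,dict(unit=(335,200,480,290),block=(298,240,334,282),pad=(165,210,230,245),jar=(258,200,282,233),handle=(325,235,360,268)))):
    im=Z['im'].astype(int);W=Z['W']
    for k,(a,b,c,d) in bx.items():
        P=W[b:d,a:c].reshape(-1,3);C=im[b:d,a:c].reshape(-1,3);z=P[:,2]
        m={'unit':(z>.08)&(z<.092),'block':(C.sum(1)<260)&(z>.040)&(z<.05)&(C[:,0]>C[:,1]),
           'pad':(C[:,1]>105)&(z<.012)&(z>-.01)&(C[:,0]>C[:,2]+40),'jar':(z>.012)&(z<.08),'handle':(C.min(1)>125)&(z>.035)&(z<.06),'pot':(z>.015),'bur':z>.012}[k]
        m&=~np.isnan(z)
        if m.sum()>4: rect(P[m],nm+' '+k); 
        if k in('handle','jar') and m.sum()>4: print('  mean',P[m].mean(0), 'top' , P[m&(z>.055)].mean(0))
a=cv2.resize(D['im'][225:300,285:385].astype(np.uint8),None,fx=4,fy=4,interpolation=2)
b=cv2.resize(S['im'][195:295,290:475].astype(np.uint8),None,fx=4,fy=4,interpolation=2)
o=np.zeros((400,400,3),np.uint8);o[:300]=a[:300,:400]
save('crop.png',np.vstack([b[:, :740],np.pad(a,((0,0),(0,340),(0,0)))])[:700:1] if 0 else cv2.resize(np.vstack([b,np.pad(a,((0,0),(0,340),(0,0)))]),(634,600)))
E
```

```text
scene unit 6391 [772.8  16.3] [191.7 211.1] 87.8 z [0.0819 0.0851 0.088 ]
scene block 285 [587.1  34. ] [62.  47.4] 88.5 z [0.0419 0.0449 0.0482]
scene pad 2670 [360.2 296.3] [195.1 179.7] 7.1 z [-0.003   0.0018  0.0067]
scene jar 371 [537.5 252.1] [40.2 41. ] 46.1 z [0.0154 0.0466 0.0623]
  mean [0.5434705  0.25223623 0.04337855] top [0.53667444 0.252323   0.05976919]
scene handle 167 [624.7  22.2] [102.3  22.3] 84.4 z [0.0466 0.0508 0.0552]
  mean [0.62331378 0.02325474 0.05099053] top [0.62434123 0.02599169 0.05551687]
scene pot 511 [ 394.5 -294. ] [57.4 56.8] 60.6 z [0.0192 0.0494 0.0932]
scene bur 318 [ 552.  -256.6] [65.6 41.4] 1.3 z [0.0148 0.0219 0.0441]
side unit 4527 [770.7  17.2] [196.4 207.5] 87.4 z [0.0819 0.0833 0.0844]
side block 370 [581.9  31. ] [63.3 46. ] 85.3 z [0.0409 0.0433 0.0448]
side pad 2098 [360.6 321.7] [211.4 162.8] 83.4 z [-0.0036  0.0004  0.0028]
side jar 386 [530.  249.3] [40.1 40.3] 13.3 z [0.0147 0.0385 0.0583]
  mean [0.52953876 0.24065029 0.0389714 ] top [0.5307693  0.24905799 0.05752498]
side handle 222 [633.6  29.5] [119.7  40.8] 87.5 z [0.0463 0.0491 0.0513]
  mean [0.62518631 0.01676918 0.04888969] top [nan nan nan]<stdin>:14: RuntimeWarning: Mean of empty slice.
  ret = um.true_divide(
```

View pics/crop.png

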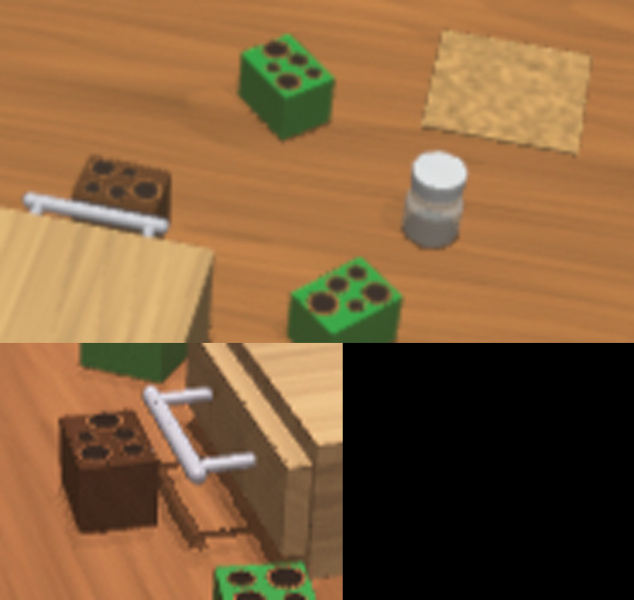

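The crop shows the dark hardwood block in front of the handle. It is the only one that isn't green, and the green blocks are not meant. I'll move over the pad and jar, then over the block, for closer views.

```bash
cat >> h.py <<'E'
def Rz(deg,flip=1):
    a=np.radians(deg); y=flip*np.array([-np.sin(a),np.cos(a),0]); z=np.array([0,0,-1.]); return np.stack([np.cross(y,z),y,z],1)
def wcloud():
    p=np.array(arm.current_eef_pos());R=np.array(arm.current_eef_rot())
    im,d=vision.grab_frame('wrist'); c=vision.camera_model('wrist');K=np.array(c['K']);M=np.array(c['mount'])
    v,u=np.mgrid[0:480,0:640]
    P=np.stack([(u-K[0,2])/K[0,0]*d,(v-K[1,2])/K[1,1]*d,d],-1)
    W=(P@M[:3,:3].T+M[:3,3])@R.T+p; W[d<=0]=np.nan
    return im,W
def rect(P,n):
    P=P.astype(np.float32); r=cv2.minAreaRect(P[:,:2]*1000); print(n,len(P),np.round(r[0],1),np.round(r[1],1),round(r[2],1),'z',np.round(np.percentile(P[:,2],[5,50,95]),4),'mean',P.mean(0).round(4))
E
python3 - <<'E'
from h import *
print(arm.current_eef_rot(), vision.camera_model('wrist')['mount'])
for f in(1,-1):
  for p in([.45,.25,.3],[.55,.03,.25],[.36,.296,.04]): 
    q=arm.inverse_kinematics(p,Rz(-2.4,f)); print(f,None if q is None else np.round(q,2))
f=min((1,-1),key=lambda f:abs((arm.inverse_kinematics([.55,.03,.25],Rz(-2.4,f)) or [9]*6)[5]) if arm.inverse_kinematics([.55,.03,.25],Rz(-2.4,f)) is not None else 9)
print('f',f)
for i,p in enumerate(([.45,.25,.3],[.55,.03,.25])):
    arm.move_pose(p,Rz(-2.4,f)); arm.pause(.3)
    im,W=wcloud(); save(f'w{i}.png',im); np.savez(f'/tmp/w{i}',im=im,W=W)
    z=W[...,2]; print(np.nanmin(z),[np.nanmin(W[...,k]).round(2) for k in(0,1)],[np.nanmax(W[...,k]).round(2) for k in(0,1)])
ims=[cv2.resize(np.load(f'/tmp/w{i}.npz')['im'],(400,300)) for i in(0,1)]
save('w.png',np.hstack(ims)); print(arm.current_clock())
E
```

```text
[[ 9.27990506e-01  3.72603497e-01 -5.04548714e-04]
 [ 3.72603798e-01 -9.27988920e-01  1.72445419e-03]
 [ 1.74322046e-04 -1.78827388e-03 -9.99998386e-01]] [[-6.40140334e-04 -9.65649709e-01 -2.59846549e-01  6.46527256e-02]
 [ 9.99998691e-01 -2.31966445e-04 -1.60148814e-03 -7.27769340e-04]
 [ 1.48620087e-03 -2.59847234e-01  9.65648594e-01 -1.75713467e-01]
 [ 0.00000000e+00  0.00000000e+00  0.00000000e+00  1.00000000e+00]]
1 [0.38 0.25 0.16 1.49 0.   0.43]
1 [-0.06  0.32  0.13  1.38  0.   -0.02]
1 [ 0.55  0.28 -0.5   0.8   0.    0.59]
-1 [ 0.38  0.25  0.16  1.49  0.   -2.72]
-1 [-0.06  0.32  0.13  1.38  0.    3.12]
-1 [ 0.55  0.28 -0.5   0.8   0.   -2.55]Traceback (most recent call last):
  File "<stdin>", line 6, in <module>
  File "<stdin>", line 6, in <lambda>
ValueError: The truth value of an array with more than one element is ambiguous. Use a.any() or a.all()
```

```bash
python3 - <<'E'
from h import *
for i,p in enumerate(([.42,.25,.28],[.55,.03,.25])):
    arm.move_pose(p,Rz(-2.4)); arm.pause(.3)
    im,W=wcloud(); np.savez(f'/tmp/w{i}',im=im,W=W)
    print([np.nanmin(W[...,k]).round(2) for k in(0,1)],[np.nanmax(W[...,k]).round(2) for k in(0,1)])
ims=[cv2.resize(np.load(f'/tmp/w{i}.npz')['im'],(400,300)) for i in(0,1)]
save('w.png',np.hstack(ims)); print(arm.current_clock())
E
```

```text
[np.float64(0.19), np.float64(-0.23)] [np.float64(0.88), np.float64(0.7)]
[np.float64(0.33), np.float64(-0.98)] [np.float64(1.68), np.float64(0.9)]
4.675
```

View pics/w.png

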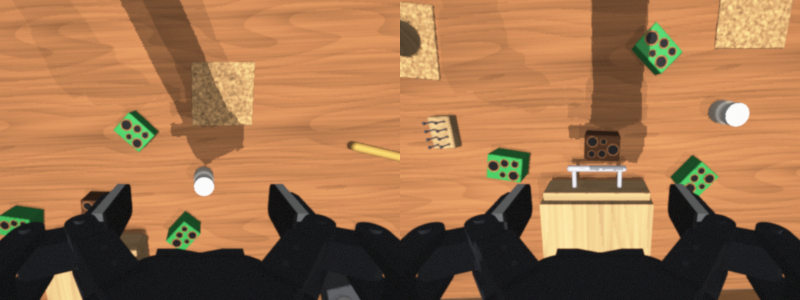

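In w0 the pad is at about (357,149) and the jar at (326,290), in full-resolution pixels. In w1 the block is at (323,235), just in front of the handle at (317,272).

```bash
python3 - <<'E'
from h import *
def go(i,bx,f,n):
    Z=np.load(f'/tmp/w{i}.npz');a,b,c,d=bx
    C=Z['im'][b:d,a:c];P=Z['W'][b:d,a:c];H=cv2.cvtColor(C,cv2.COLOR_RGB2HSV).astype(int)
    m=(f(H,C.astype(int),P[...,2])&~np.isnan(P[...,2])).astype(np.uint8)
    if n=='pad': print('hue med',np.median(H[45:60,60:90],axis=(0,1)),np.median(H[:10],axis=(0,1)))
    if m.sum()==0: return print(n,0)
    m=cv2.morphologyEx(m,cv2.MORPH_OPEN,np.ones((3,3),np.uint8))
    _,L,s,_=cv2.connectedComponentsWithStats(m); k=1+s[1:,4].argmax(); rect(P[L==k],n)
go(0,(285,80,430,215),lambda H,C,z:(H[...,0]>=15)&(abs(z)<.02),'pad')
go(0,(300,255,350,318),lambda H,C,z:(z>.052)&(z<.07),'jar w0')
go(1,(525,145,570,215),lambda H,C,z:(z>.052)&(z<.07),'jar w1')
go(1,(285,200,360,262),lambda H,C,z:(C.sum(2)<300)&(z>.04)&(z<.052),'block')
go(1,(270,260,370,280),lambda H,C,z:(H[...,1]<80)&(z>.04)&(z<.06),'handle')
go(1,(210,280,420,420),lambda H,C,z:(z>.08)&(z<.09)&(H[...,2]>90),'roof')
E
```

```text
hue med [ 17. 121. 224.] [ 13. 147. 196.]
pad 9948 [366.8 297.3] [121.2 120.9] 87.7 z [0.0021 0.0035 0.0049] mean [0.3639 0.2966 0.0035]
jar w0 794 [531.2 252.6] [36.7 37.3] 87.8 z [0.0567 0.0593 0.0606] mean [0.53   0.2529 0.059 ]
jar w1 1074 [531.5 254.7] [38.  33.1] 5.7 z [0.0581 0.0597 0.0609] mean [0.531  0.2533 0.0596]
block 2320 [582.3  33.8] [62.  46.3] 85.6 z [0.043  0.0445 0.0459] mean [0.5813 0.0339 0.0445]
handle 976 [621.3  24.9] [101.3  17.3] 87.7 z [0.0478 0.0507 0.0525] mean [0.6181 0.0242 0.0504]
roof 13292 [719.7  19.1] [190.4 105.2] 87.8 z [0.083  0.0843 0.0854] mean [0.7109 0.0187 0.0842]
```

```bash
python3 - <<'E'
from h import *
g=[.582,.0338]; R=Rz(-4.4)
arm.move_pose([*g,.12],R); arm.movel([*g,.012],v=.1)
print(arm.current_wrist_force())
arm.gripper_to(.04,50); print('w',arm.current_gripper_width(),arm.current_grasp_force())
arm.movel([*g,.13],v=.15); print('w',arm.current_gripper_width(),arm.current_grasp_force(),arm.current_wrist_force())
p=[.366,.297]
arm.move_pose([*p,.12],Rz(-2.3)); arm.movel([*p,.03],v=.15); arm.movel([*p,.017],v=.03)
print(arm.current_wrist_force()); arm.gripper_to(.085); arm.pause(.2)
arm.movel([*p,.16],v=.2)
arm.move_pose([.36,.25,.28],Rz(-2.3)); arm.pause(.2)
im,W=wcloud(); save('w2.png',im); np.savez('/tmp/w2',im=im,W=W)
m=(W[...,2]>.038)&(W[...,2]<.056)&(im.astype(int).sum(2)<300)&(np.hypot(W[...,0]-.366,W[...,1]-.297)<.06); rect(W[m],'block')
print(arm.current_clock())
E
```

```text
[0.27099162 0.40802902 0.53347695]
w 0.04023197127168066 0.0
w 0.039834257453613436 0.0 [ 0.85301098  0.29094199 -0.44731656]
[-1.33690818  0.93738674 -0.61205688]Traceback (most recent call last):
  File "<stdin>", line 13, in <module>
  File "h.py", line 21, in rect
    P=P.astype(np.float32); r=cv2.minAreaRect(P[:,:2]*1000); print(n,len(P),np.round(r[0],1),np.round(r[1],1),round(r[2],1),'z',np.round(np.percentile(P[:,2],[5,50,95]),4),'mean',P.mean(0).round(4))
                                                                                                                                         ~~~~~~~~~~~~~^^^^^^^^^^^^^^^^^^
    return _quantile_unchecked(
        a, q, axis, out, overwrite_input, method, keepdims, weights)
    return _ureduce(a,
                    func=_quantile_ureduce_func,
    ...<5 lines>...
                    overwrite_input=overwrite_input,
                    method=method)
    r = func(a, **kwargs)
    result = _quantile(arr,
                       quantiles=q,
    ...<2 lines>...
                       out=out,
                       weights=wgt)
    slices_having_nans = np.isnan(arr[-1, ...])
                                  ~~~^^^^^^^^^
IndexError: index -1 is out of bounds for axis 0 with size 0
```

View pics/w2.png

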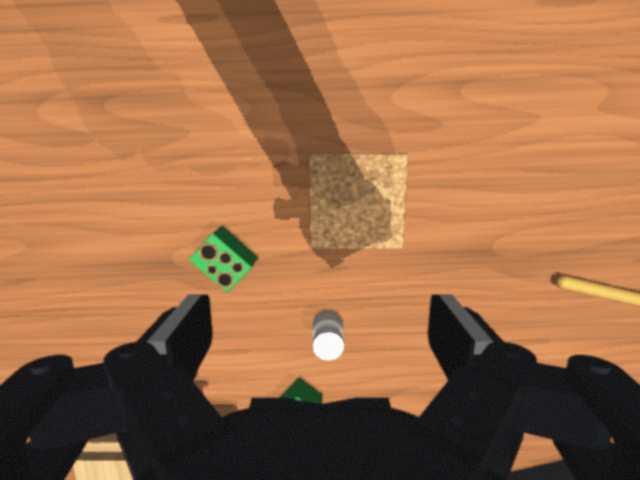

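The fingers closed on nothing. The pad at (358,200) is empty, so I'll find out where the block is now.

```bash
python3 - <<'E'
from h import *
print(arm.current_eef_pos(),arm.current_gripper_width(),arm.current_eef_rot().round(3))
arm.move_pose([.55,.03,.25],Rz(-2.4)); arm.pause(.3)
print(arm.current_eef_pos())
im,W=wcloud(); np.savez('/tmp/w3',im=im,W=W)
m=(W[...,2]>.038)&(W[...,2]<.056)&(im.astype(int).sum(2)<300)&(np.hypot(W[...,0]-.57,W[...,1]-.03)<.08)
m[280:]=0
if m.sum(): rect(W[m],'block')
s,_=cloud('scene'); d,_=cloud('side')
save('c3.png',np.hstack([cv2.resize(im[100:340,160:480],(400,300)),cv2.resize(d[200:320,260:420],(400,300))])); print(arm.current_clock())
E
```

```text
[0.35912355 0.24983072 0.2783266 ] 0.08472446363799387 [[-0.999  0.04  -0.003]
 [ 0.04   0.999 -0.001]
 [ 0.003 -0.002 -1.   ]]
[0.54978989 0.03095277 0.25039041]
block 2337 [582.3  33.9] [61.5 46.1] 85.7 z [0.0429 0.0446 0.0459] mean [0.5811 0.034  0.0445]
14.5583
```

View pics/c3.png

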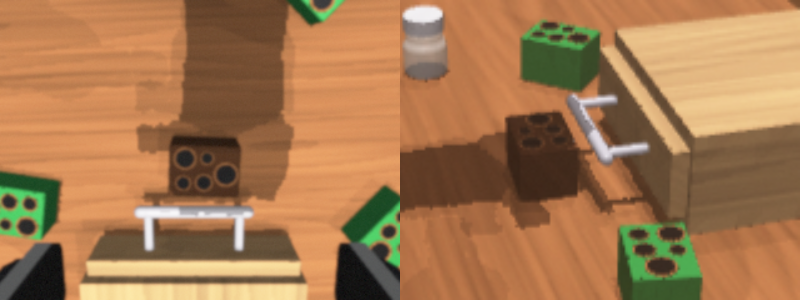

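```bash
python3 - <<'E'
from h import *
g=[.582,.0338]; R=Rz(-4.4)
arm.move_pose([*g,.12],R); print(arm.current_eef_pos()); arm.movel([*g,.012],v=.1)
print(arm.current_eef_pos(),arm.current_wrist_force(),arm.current_gripper_width(),arm.current_clock())
im,W=wcloud(); d,_=cloud('side')
save('c4.png',np.hstack([cv2.resize(im,(400,300)),cv2.resize(d[160:340,220:460],(400,300))]))
E
```

```text
[0.58196117 0.03376561 0.1206197 ]
[0.58275631 0.03377499 0.01277521] [0.63372519 0.25691948 0.43485756] 0.08466845158459015 16.3917
```

View pics/c4.png

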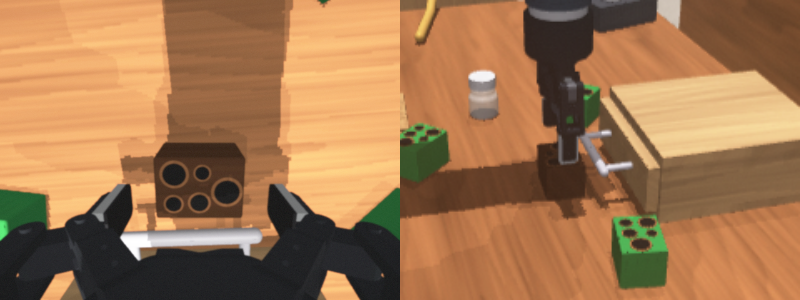

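```bash
python3 - <<'E'
from h import *
arm.movel([.582,.0338,.006],v=.05)
for w in(.066,.058):
    arm.gripper_to(w,50); print(arm.current_gripper_width(),arm.current_grasp_force(),arm.current_wrist_force(),arm.current_clock())
im,W=wcloud(); d,_=cloud('side')
save('c5.png',np.hstack([cv2.resize(im,(400,300)),cv2.resize(d[200:290,280:400],(400,300))]))
E
```

```text
0.06579930942668544 0.0 [-0.24366728  0.86524827 -0.26775044] 17.0917
0.05824871028473706 2.8635513542599256 [-0.24801455 -0.52576614  5.49366486] 17.35
```

View pics/c5.png

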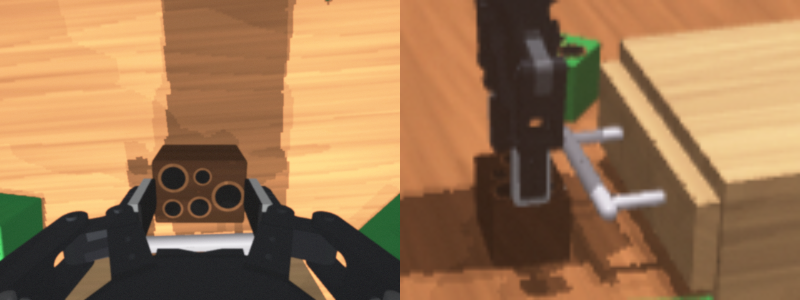

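The fingertips look barely below the block's top edge, so I'll measure their true height with the side depth.

```bash
python3 - <<'E'
from h import *
im,W=cloud('side'); z=W[...,2]
m=np.zeros(z.shape,bool); m[200:290,280:400]=1
m&=(abs(W[...,0]-.582)<.02)&(W[...,1]<.012)&(W[...,1]>-.06)&(z>.008)
# column scan through finger
for v in range(225,285,3):
    u=280+int(530-400)*120//400
    print(v,u,im[v,u],W[v,u].round(4))
print(arm.current_eef_pos(),arm.current_gripper_width())
E
```

```text
225 319 [52 39 33] [ 0.5692 -0.0322  0.1355]
228 319 [53 38 34] [ 0.5692 -0.0322  0.1296]
231 319 [52 39 33] [ 0.5691 -0.0325  0.124 ]
234 319 [52 37 32] [ 0.5698 -0.03    0.1167]
237 319 [168 106  68] [ 0.6305  0.1738 -0.0012]
240 319 [53 39 33] [ 0.5723 -0.0217  0.1   ]
243 319 [52 39 34] [ 0.5714 -0.0245  0.0955]
246 319 [51 37 32] [ 0.5763 -0.008   0.0798]
249 319 [49 36 29] [ 0.5765 -0.0074  0.0731]
252 319 [51 38 31] [ 0.5757 -0.01    0.0682]
255 319 [52 37 31] [ 0.5766 -0.0069  0.06  ]
258 319 [49 35 30] [ 0.5758 -0.0096  0.0551]
261 319 [80 63 54] [ 0.5775 -0.0037  0.0449]
264 319 [67 41 27] [0.5789 0.0009 0.0354]
267 319 [66 42 28] [0.5795 0.003  0.0272]
270 319 [64 41 26] [0.5794 0.0025 0.0207]
273 319 [65 41 27] [0.5789 0.0011 0.0149]
276 319 [65 42 28] [0.5798 0.0041 0.006 ]
279 319 [73 46 30] [ 5.795e-01  3.000e-03 -3.000e-04]
282 319 [90 57 38] [ 0.5769 -0.0058 -0.0012]
[0.582561   0.03359608 0.0067717 ] 0.05779334350734513
```

```bash
python3 - <<'E'
from h import *
arm.gripper_to(.085); arm.movel([.582,.0338,.18],v=.2)
for w in(.085,.062,.042,.011):
    arm.gripper_to(w); p=arm.current_eef_pos(); im,W=cloud('side')
    m=(abs(W[...,0]-p[0])<.03)&(abs(W[...,1]-p[1])<.07)&(W[...,2]>.1)&(W[...,2]<.26)
    P=W[m]; o=np.argsort(P[:,2])[:12]; print(w,arm.current_gripper_width(),p.round(4),'lowest',P[o][::3].round(4).tolist())
print(arm.current_clock())
E
```

```text
0.085 0.08497945927483082 [0.5811 0.0339 0.1787] lowest [[0.5753, -0.012, 0.2229], [0.5716, -0.0126, 0.2235], [0.5727, -0.0149, 0.2242], [0.5844, 0.0767, 0.2247]]
0.062 0.06192862273834222 [0.582  0.0338 0.18  ] lowest [[0.5837, -0.0021, 0.2169], [0.5772, 0.0648, 0.2176], [0.5778, -0.0038, 0.218], [0.571, -0.0028, 0.2184]]
0.042 0.04183848288520188 [0.582  0.0338 0.18  ] lowest [[0.5846, 0.0067, 0.2137], [0.5789, 0.0061, 0.2145], [0.5754, 0.0065, 0.2147], [0.5729, 0.0564, 0.215]]
0.011 0.01123315203191816 [0.582  0.0338 0.18  ] lowest [[0.579, 0.0252, 0.2116], [0.5766, 0.0233, 0.2125], [0.5797, 0.0211, 0.213], [0.571, 0.0228, 0.2133]]
20.4167
```

The fingers are really about 31 mm shorter than the reported TCP says, consistently at every opening and with the stated swing. I'll correct the commanded z by -0.031.

```bash
cat >> h.py <<'E'
DZ=-.031   # true shut-tip height = reported z - DZ
E
python3 - <<'E'
from h import *
g=[.582,.0338]; arm.gripper_to(.085)
arm.move_pose([*g,.06],Rz(-4.4)); arm.movel([*g,.007+DZ],v=.1)
arm.gripper_to(.05,50); print(arm.current_gripper_width(),arm.current_grasp_force(),arm.current_wrist_force())
if arm.current_gripper_width()<.058: raise SystemExit
arm.movel([*g,.10],v=.2); print(arm.current_gripper_width(),arm.current_wrist_force())
p=[.366,.297]
arm.move_pose([*p,.06],Rz(-2.3)); arm.movel([*p,.022+DZ],v=.15); arm.movel([*p,.012+DZ],v=.03)
print(arm.current_wrist_force()); arm.gripper_to(.085); arm.pause(.2)
arm.movel([*p,.10],v=.2)
arm.move_pose([.36,.25,.25],Rz(-2.3)); arm.pause(.2)
im,W=wcloud(); np.savez('/tmp/w5',im=im,W=W)
m=(W[...,2]>.038)&(W[...,2]<.06)&(im.astype(int).sum(2)<300)&(np.hypot(W[...,0]-.366,W[...,1]-.297)<.06)
print(m.sum()); 
if m.sum(): rect(W[m],'block')
print(arm.current_clock())
E
```

```text
0.06114331267594104 55.922479033470154 [-0.60673407 -0.73995314  4.2063324 ]
0.06130155412026818 [ 0.66789723 -0.36416156 -2.24200052]
[-0.49660173 -0.18150056 -1.97701607]
2555
block 2555 [365.3 297.4] [62.  45.8] 87.8 z [0.047  0.0486 0.05  ] mean [0.3645 0.2969 0.0485]
28.3917
```

```bash
python3 - <<'E'
from h import *
h=np.array([.620,.0235]); 
best=None
for yaw in(87.7,-92.3):
    q=arm.inverse_kinematics([*h,.1],Rz(yaw)); 
    print(None if q is None else np.round(q,2))
    if q is not None and (best is None or abs(q[5])<best[0]): best=(abs(q[5]),yaw)
R=Rz(best[1]); arm.gripper_to(.032)
arm.move_pose([*h,.09],R); arm.movel([*h,.028+DZ],v=.12); print(arm.current_wrist_force())
arm.gripper_to(.0,60); print('w',arm.current_gripper_width(),arm.current_grasp_force(),arm.current_wrist_force())
a=np.radians(2.3); e=h+.138*np.array([-np.cos(a),np.sin(a)])
arm.movel([*e,.028+DZ],v=.08); print('pulled',arm.current_eef_pos(),arm.current_gripper_width(),arm.current_wrist_force())
arm.gripper_to(.032); arm.movel([*e,.12],v=.2); 
arm.gripper_to(.085); arm.move_pose([.50,.12,.28],Rz(-2.3)); arm.pause(.2)
im,W=wcloud(); np.savez('/tmp/w6',im=im,W=W); save('w6.png',im)
m=(W[...,2]>.052)&(W[...,2]<.068)&(np.hypot(W[...,0]-.53,W[...,1]-.253)<.04); rect(W[m],'jar')
print(arm.current_clock())
E
```

```text
[-0.06  0.51  0.03  1.09  0.   -1.59]
[-0.06  0.51  0.03  1.09  0.    1.55]
[-3.56121698  1.3825138   2.01602042]
w 0.008994934413053633 58.57801973819733 [-3.35975752  0.45844826  4.39021268]
pulled [ 0.48177547  0.02913358 -0.0025846 ] 0.009025583212583418 [-0.74583601  2.13394613  7.02790726]
jar 930 [531.5 252.6] [37.5 37.3] 27.2 z [0.0569 0.0595 0.0608] mean [0.5307 0.2518 0.0592]
36.6833
```

View pics/w6.png

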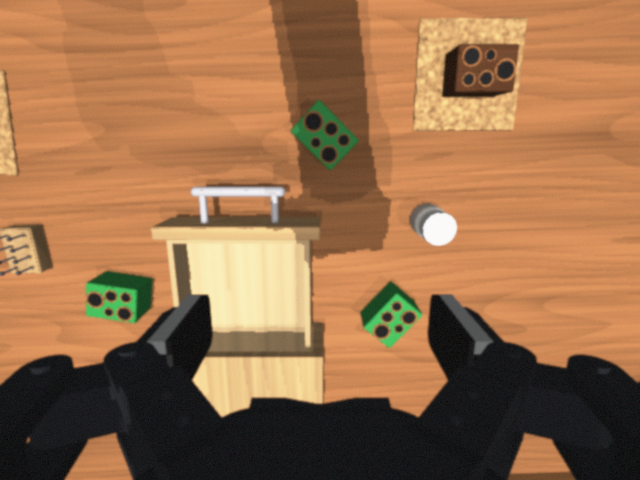

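The drawer is out about 138 mm, and the block stands on its pad at (485,70). The jar is undisturbed at (437,228).

```bash
python3 - <<'E'
from h import *
R=Rz(-2.3); j=[.531,.2525]; d=[.605,.0235]
arm.move_pose([*j,.08],R); arm.movel([*j,.016+DZ],v=.12)
arm.gripper_to(.03,35); print('w',arm.current_gripper_width(),arm.current_grasp_force(),arm.current_wrist_force())
if arm.current_gripper_width()<.037: raise SystemExit
arm.movel([*j,.12],v=.15); print('w',arm.current_gripper_width())
arm.move_pose([*d,.12],R); arm.movel([*d,.048+DZ],v=.12)
f0=arm.current_wrist_force()[2]
for z in np.arange(.044,.0355,-.0015):
    arm.movel([*d,z+DZ],v=.03); f=arm.current_wrist_force()[2]; print(round(z,4),round(f-f0,2),end=' ')
    if f-f0>3: break
print(arm.current_eef_pos(),arm.current_clock())
arm.gripper_to(.072); arm.pause(.2); arm.movel([*d,.15],v=.15)
arm.move_pose([.5,.05,.28],R); arm.pause(.2)
im,W=wcloud(); save('w7.png',im)
m=(W[...,2]>.07)&(W[...,2]<.1)&(np.hypot(W[...,0]-.605,W[...,1]-.0235)<.04); rect(W[m],'jar')
print(arm.current_wrist_force(),arm.current_clock())
E
```

```text
w 0.04016224365386955 35.48536028712988 [-1.34754581 -0.45797261  5.93156398]
w 0.040247717159193175
0.044 0.06 0.0425 -0.55 0.041 -0.42 0.0395 -0.5 0.038 3.04 [0.60598246 0.02345725 0.00779985] 43.3667
jar 940 [605.1  23.6] [37.  37.2] 89.3 z [0.0744 0.0811 0.0824] mean [0.6038 0.0242 0.0806]
[ 0.17413651  1.07465102 -0.05793867] 46.05
```

View pics/w7.png

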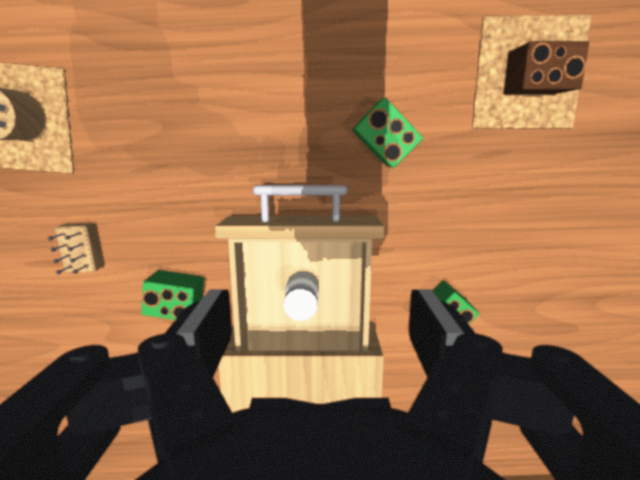

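The jar stands upright on the drawer floor at (300,300), with its top at z = 0.082 as expected. The block is on its pad at (545,65), and the robot is clear of everything.

```bash
python3 -c "
from plant import arm
print(arm.finish_job())"
```

```text
the job is handed in; nothing more can be done
None
```

I've handed the job in: the block stands on the free pad, the drawer is out about 138 mm, and the jar is upright on its floor; the first grasp closed on air because the fingers sit about 31 mm higher than the reported TCP, which I measured and corrected for.

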